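Lock the pasta roller's crank with a hex key

ROBOT

A 7-joint arm with a two-finger parallel gripper is mounted at the origin on a cart in front of the work surface, level with it; the furniture and walls round the work are solid. World frame = base frame: x ahead of the robot, y to its left, z up, the work surface at z = 0. Lengths are in m, angles in rad, forces in N, time in s.
With the tool pointing down it reaches from about 0.4 to 0.9 m from the base axis. Payload 5.5 kg.
Tool frame: the origin (TCP) lies midway between the tips of the shut fingers; the grasp point (between the pads) lies 19 mm behind it (manip.grip_point_offset is the distance from the TCP to the grasp point, in m); z points along the fingers, y is the line along which they close (so a half turn about z gives the same grasp; the last joint's range is limited). The gripper opens to 85 mm and grips with 20 to 120 N. Pads are 22 mm wide; open, the fingers measure 114 mm over their backs; the gripper's body (76 mm by 85 mm) begins 54 mm behind the grasp point. The pads swing forward as they close: fully open they stand 13 mm farther back than shut.
Start: joints at [1.376, 0.501, -0.427, 1.55, 0.221, 1.138, -0.21], TCP at [0.287, -0.583, 0.231] pointing down, gripper open.
Joint ranges: [-2.88, 2.88], [-0.31, 2.03], [-1.54, 1.56], [0.2, 2.42], [-1.41, 4.55], [0.19, 2.02], [-2.57, 2.57]. Speed limits (rad/s): [2.57, 2.57, 3.14, 3.14, 3.14, 3.14, 3.14].

INTERFACE

Orientations are given as [roll, pitch, yaw] about the fixed x, y, z axes, in that order (R = Rz(yaw) Ry(pitch) Rx(roll)).
In Python, from workcell import status, optics, workorder, manip gives the robot as it stands. The module is installed in compiled form; this text tells all that it offers.
- The arm moves only by the tool send_rows, never from a script. Its argument "commands" is a list of rows, each an object of numbers: "tx", "ty", "tz": the shift along the tool's x, y, z in mm; "wx", "wy", "wz": the turn, a rotation vector about the tool's x, y, z in degrees; "grip": the finger opening in mm, from 0 to 85.4. In form: [{"tx": .., "ty": .., "tz": .., "wx": .., "wy": .., "wz": .., "grip": ..}, ...]. A call has 1 to 20 rows; each row shifts and turns the commanded pose from where the row before left it, along the tool's axes as they then stand; what a row does not reach is not made up. A row lasts 1/10 s, in which the tool goes at most 50 mm and 8.59 degrees, less where a joint would pass 70% of its speed; a pose out of reach is approached as far as the arm can. A call is refused whole if a number of a shift passes 50 or a number of a turn 8.59, either way. A call with a gripper value outside its range is refused whole. The fingers move at their own pace and stop on an object; "newtons" is the grip in N (left out, the last holds). Time passes only in rows, so rows that do not move let the fingers close. It gives the time, the measured TCP pose, the force, the opening and the grip force at its end, in the units of the state.
- status.observe(): the state, without advancing time (a new reading comes with each control period).
- optics.snapshot(name): name is "side" or "top" or "wrist"; returns the picture (400x640x3 uint8, red, green, blue); there is no depth.
- optics.camera_model(name): a dict with "fx", "fy", "cx", "cy" (pixels), "distortion" ([k1, k2, p1, p2, k3] as OpenCV has them; the pictures are not rectified), "R" (3x3) and "t" (3): a world point X has camera coordinates R X + t; the wrist camera has in their place "T_tool_cam" (4x4, takes a point from camera to tool coordinates, whose origin is the TCP and whose axes are the flange's). Camera axes: x right, y down, z forward; pixel columns grow to the right and rows downward; lengths in m; the calibration is good to about 2 mm. A picture is of the moment at which its call begins: read the wrist's pose just before it. camera_model takes no time and is no camera call.
- workorder.hand_in(): hands the job in; it is judged then, once.
The state is a dict: "time": time; "qpos": joint angles; "qd": joint speeds; "joint_torque": joint torques, N m; "tool_pos": TCP position; "ee_rot": TCP orientation; "wrist_force": force on the tool from outside, world axes, zero at the start; "moment": the same for the moment, N m; "opening": finger opening in m; "grip_force": force on a finger pad.
Only numpy, scipy, OpenCV 4.12 (cv2) and the standard library are available. Lean on these libraries where they do the work, as an engineer would, in place of code of your own. Each camera call takes 0.05 s, during which the arm holds its last target. There are 200 camera calls.

TASK

The crank of the pasta roller is loose. Turn the crank, feeling for the click stop that brings the flat of its spindle under the setscrew, and let go of it there. Then take the red T-handled hex key out of its wooden stand, seat it fully in the setscrew without ramming it, tighten the screw clockwise until it is tight on the flat, and leave the key standing in the screw; do not disturb the other things.

Things in the scene. Friction and masses are not known exactly. Their poses are not given: they have to be found in the camera images.
- roller: Hand-cranked pasta roller, steel and aluminium, fixed; about 150 x 132 x 125 mm. Origin on the worktop straight below the vertical axis of the setscrew; housing on its +x side (x = 10 to 160 mm). Its x axis runs along the crank spindle, which lies level and pokes out towards the robot (-x) to the crank; z up.
- crank_handle (a point): Middle of the crank's dark wooden handle: round bar, 20 mm diameter, 66 mm long, parallel to the spindle, 55 mm from the spindle's axis, 95 mm in front (-x) of the setscrew's axis. It spins freely on its pin, so it can be pinched from above across its diameter and led round. Crank angle c: 0 straight up, growing towards the roller's -y. Starts at c = -2.2 to +0.1 rad.
- spindle (a point): Point on the spindle's axis (fixed, axes as the roller's) beside the handle's middle: 85 mm above the worktop, 95 mm in front of the setscrew's axis. The spindle is 28 mm thick with one flat 8.5 mm from its axis (seen between crank and sleeve). The flat faces up, to the setscrew, at some c from -0.4 to +0.9 rad, 0.8 to 1.8 rad beyond the start towards growing c; this differs every time, unmeasured.
- sleeve (a point): Centre of the fixed 54 mm sleeve round the spindle, under the setscrew, 85 mm above the worktop. It hides a click stop that marks flat-up, felt at the handle: the crank moves freely (about 1 N, stays where left); some 0.4 to 0.2 rad before the stop a hump resists (8 N or more), then it snaps forward into the stop; an equal hump lies beyond. Released in the stop it settles flat-up within about 0.1 rad.
- screw_mouth (a point): Centre of the setscrew's mouth, at its rim on top of the sleeve, 119 mm above the worktop at first; goes down with the screw, does not turn with it. A brass-coloured six-sided funnel (25 mm across flats at the rim, 4.5 mm deep) leads into a hexagon socket 17.4 mm across flats, 12 mm deep (bottom 16.5 mm below the rim). How the hexagon is turned differs every time, unmeasured.
- boss (a point): Top centre of the fixed ring (49 mm) round the setscrew, 119.5 mm above the worktop. A key out of step stands 4 to 6 mm deep in the funnel (turned there it drags the screw); lift, turn into step, lower (0.17 rad of play). Clockwise from above the screw sinks 3.1 mm per rad: tight after 6.2 mm (2 rad) on the flat, stopped after 1 to 4 mm elsewhere. When tight the hexagon slips at 0.3 N m.
- key_grip (a point): Centre of the red grip bar of the T-handled hex key: bar 64 mm long (key's x), 14 mm thick (key's y), 20 mm high, on a steel hexagon rod 70 mm long and 16 mm across flats that points down (key's -z). The bar's centre is 80 mm above the rod's tip. The key's x axis points at a corner of the hexagon. About 0.1 kg. At first it stands upright in the stand, tip 5 mm above the worktop.
- key_tip (a point): Centre of the lower end of the key's hexagon rod; same axes as the key.
- stand: Fixed block of light wood, 56 x 56 x 45 mm, with a square hole 40 mm deep (20 mm wide) in the middle of its top that holds the key upright. Origin at the centre of its underside. It stands left or right of the roller, the spice jar on the other side.
- spice_mid (a point): Spice jar with a red cap, 45 mm diameter, 106 mm high, loose; point at half height. Not to be disturbed.
- honey: Honey jar with a yellow lid, 62 mm diameter, 90 mm high, loose; origin at the centre of its underside. Not to be disturbed.
- cup: White espresso cup, 58 x 88 x 54 mm, loose; origin at the centre of its underside. Not to be disturbed.
Mind the look-alikes: they are no part of the job. Of the things that look like the part that bears key_grip, take the one that is farthest to the robot's right at the start.

How it is judged:
On the way, in this order (a step that is already met when the one before it is completed fails the run):
1. the key is seated in the setscrew's hexagon, tip at least 12 mm below the mouth (z of key_tip in the frame of screw_mouth below -0.012 m and horizontal distance between key_tip and screw_mouth below 0.004 m and angle between key_tip's own z axis and vertical below 0.15 rad and not (z of screw_mouth in the frame of roller below 0.1137 m)), for 0.2 s.
2. the screw is tight on the flat (sunk at least 5.5 mm) (z of screw_mouth in the frame of roller below 0.1137 m), for 0.2 s.
At the end, for the whole second after the job is handed in: The setscrew has sunk at least 5.5 mm (only possible on the spindle's flat), and the key stands released in it: tip at least 12 mm below the mouth, within 4 mm of the screw's axis and within 0.15 rad of upright (z of key_tip in the frame of screw_mouth below -0.012 m and horizontal distance between key_tip and screw_mouth below 0.004 m and angle between key_tip's own z axis and vertical below 0.15 rad and z of screw_mouth in the frame of roller below 0.1137 m); the robot touches nothing.
It fails at once if a bystander (spice jar, honey jar, cup) is shoved more than 25 mm or tipped (distance of any of spice_mid, honey, cup from where it was at the start of the episode above 0.025 m or angle between any of spice_mid, honey, cup's own z axis and vertical above 0.5 rad).
It fails at once if the key is rammed: pressed on the roller with more than 25 N while its tip is less than 8 mm below the mouth (contact force between key and roller above 25 N and z of key_tip in the frame of screw_mouth above -0.008 m).
It also fails if it takes over 72 s, if anything falls off the work surface, if the arm or the gripper's body presses on something with over 40 N, if the wrist force passes 120 N, or if a joint passes its speed limit or range.

## Working session

There is one attempt and no reset: what is moved stays moved. The work goes in short steps, Python scripts to look and compute and a tool call to move; the robot and the scene stay as the last step left them, time stands still between calls to the robot, and variables do not carry over. Pictures are saved under pics/ and viewed, at most 10 in all, crops included, and the job is handed in when it is done.

Besides the shell and the picture viewer there is one more tool, called after "Call:" as name([rows], argument=value, ...), one row to a line, values as JSON. send_rows: Moves the arm, as the interface text tells. Its arguments: {"type":"object","properties":{"commands":{"type":"array"},"newtons":{"type":"number"}},"required":["commands"]}

```bash
mkdir -p pics; python3 - <<'E'
from workcell import status, optics
import cv2, numpy as np
s=status.observe(); print({k:np.round(v,3) for k,v in s.items()})
for n in ("side","top","wrist"):
    im=optics.snapshot(n); cv2.imwrite(f"pics/{n}0.png",im[:,:,::-1])
    m=optics.camera_model(n); print(n,{k:np.round(v,3).tolist() for k,v in m.items()})
E
```

```text
{'time': np.float64(0.0), 'qpos': array([ 1.376,  0.502, -0.427,  1.551,  0.221,  1.138, -0.21 ]), 'qd': array([-0.001,  0.001,  0.002, -0.001, -0.001,  0.   , -0.001]), 'joint_torque': array([ 0.0000e+00, -5.6951e+01, -5.8160e+00, -2.8094e+01,  1.1000e-02,
        1.2000e-02,  0.0000e+00]), 'tool_pos': array([ 0.287, -0.582,  0.23 ]), 'ee_rot': array([-3.14 , -0.   ,  0.458]), 'wrist_force': array([-0.125, -0.477,  1.22 ]), 'moment': array([-0.019, -0.002, -0.022]), 'grip_force': np.float64(0.0), 'opening': np.float64(0.085)}
side {'fx': 366.199, 'fy': 366.199, 'cx': 321.717, 'cy': 204.847, 'distortion': [-0.032, 0.0, 0.0, 0.0, 0.0], 'R': [[0.743, -0.669, -0.013], [-0.366, -0.39, -0.845], [0.56, 0.633, -0.535]], 't': [-0.392, 0.279, 0.63]}
top {'fx': 500.242, 'fy': 500.242, 'cx': 316.048, 'cy': 196.438, 'distortion': [-0.02, 0.0, 0.0, 0.0, 0.0], 'R': [[0.011, -1.0, -0.01], [-0.998, -0.01, -0.06], [0.06, 0.011, -0.998]], 't': [-0.024, 0.512, 1.135]}
wrist {'fx': 332.029, 'fy': 332.029, 'cx': 322.123, 'cy': 199.897, 'distortion': [-0.049, 0.0, 0.0, 0.0, 0.0], 'T_tool_cam': [[0.0, -0.962, -0.274, 0.071], [1.0, 0.0, 0.001, -0.0], [-0.0, -0.274, 0.962, -0.143], [0.0, 0.0, 0.0, 1.0]]}
```

View pics/side0.png

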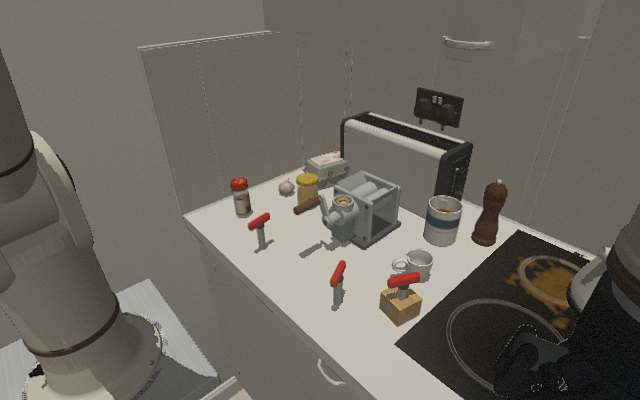

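View pics/top0.png

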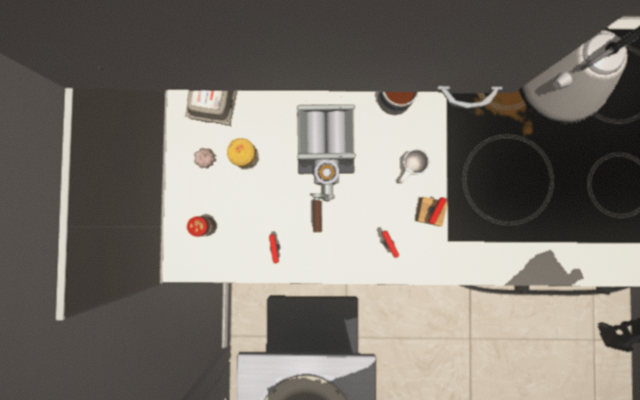

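Side: key in stand with red bar at (404,280), screw mouth at (343,200), handle at (308,205). Top: mouth (326,172), handle (317,215), standing key (435,210), cup (412,162).

```bash
cat > h.py <<'E'
import cv2, numpy as np
from scipy.spatial.transform import Rotation as Ro
from workcell import status, optics
def K(m): return np.array([[m['fx'],0,m['cx']],[0,m['fy'],m['cy']],[0,0,1]])
def pose(n,s=None):
    m=optics.camera_model(n)
    if n!='wrist': return m,np.array(m['R']),np.array(m['t'])
    s=s or status.observe(); T=np.eye(4); T[:3,:3]=Ro.from_euler('xyz',s['ee_rot']).as_matrix(); T[:3,3]=s['tool_pos']
    W=np.linalg.inv(T@np.array(m['T_tool_cam'])); return m,W[:3,:3],W[:3,3]
def ray(n,uv,s=None):
    m,R,t=pose(n,s); p=cv2.undistortPoints(np.array([[uv]],float),K(m),np.array(m['distortion']))[0,0]
    d=R.T@np.array([*p,1]); return -R.T@t,d/np.linalg.norm(d)
def plane(n,uv,z,s=None):
    o,d=ray(n,uv,s); return o+d*(z-o[2])/d[2]
def proj(n,X,s=None):
    m,R,t=pose(n,s); return cv2.projectPoints(np.atleast_2d(np.array(X,float)),cv2.Rodrigues(R)[0],t,K(m),np.array(m['distortion']))[0][:,0]
def tri(a,b):
    (o,d),(p,e)=a,b; q=np.linalg.lstsq(np.c_[d,-e],p-o,rcond=None)[0]
    A,B=o+d*q[0],p+e*q[1]; return (A+B)/2,np.linalg.norm(A-B)
def blobs(im,lo,hi,amin=20):
    h=cv2.cvtColor(im,cv2.COLOR_RGB2HSV); m=cv2.inRange(h,np.array(lo),np.array(hi))
    n,l,st,c=cv2.connectedComponentsWithStats(m); out=[]
    for i in range(1,n):
        if st[i,4]>=amin:
            ys,xs=np.where(l==i); r=cv2.minAreaRect(np.c_[xs,ys].astype(np.float32)); out.append((c[i].round(1).tolist(),int(st[i,4]),np.round(r[1],1).tolist(),round(r[2],1), cv2.boxPoints(r).round(1).tolist()))
    return out
E
python3 - <<'E'
from h import *
T=cv2.imread('pics/top0.png')[:,:,::-1].copy(); S=cv2.imread('pics/side0.png')[:,:,::-1].copy()
for n,i in(('top',T),('side',S)):
    for c,lo,hi in(('red',(0,180,120),(6,255,255)),('brown',(0,60,25),(18,255,115)),('brass',(12,80,110),(24,255,255)),('yel',(20,120,120),(32,255,255))):
        for b in blobs(i,lo,hi): print(n,c,b[:4])
def up(i,x,y,w,h,f): return cv2.resize(i[y:y+h,x:x+w],None,fx=f,fy=f,interpolation=cv2.INTER_CUBIC)
a=up(T,280,95,180,150,4)[:,:,::-1]; b=up(S,280,165,160,160,4)[:,:,::-1]
a=cv2.resize(a,(400,333)); b=cv2.resize(b,(400,400))
c=np.zeros((400,800,3),np.uint8); c[:333,:400]=a; c[:,400:]=b; cv2.imwrite('pics/crop0.png',c)
E
```

```text
top red ([437.2, 210.4], 138, [5.4, 26.8], 26.6)
top red ([197.0, 226.2], 175, [17.0, 17.9], 63.4)
top red ([389.9, 243.3], 95, [25.9, 4.0], 63.4)
top red ([273.4, 247.8], 95, [26.3, 3.8], 80.5)
top brown ([511.4, 108.8], 1074, [55.1, 35.3], 34.8)
top brown ([401.7, 93.2], 121, [29.0, 8.0], 0.0)
top brown ([479.2, 96.8], 74, [7.4, 12.8], 53.1)
top brown ([478.4, 111.5], 77, [10.0, 10.3], 56.3)
top brown ([247.8, 165.3], 24, [3.6, 9.4], 63.4)
top brown ([418.4, 209.1], 38, [1.8, 21.6], 11.3)
top brown ([316.5, 215.1], 211, [29.0, 7.0], 90.0)
top brown ([431.2, 210.6], 75, [5.1, 22.8], 25.3)
top brown ([208.7, 223.9], 83, [16.5, 9.0], 79.4)
top brass ([241.1, 152.0], 655, [28.0, 28.0], 90.0)
top brass ([326.4, 171.7], 123, [14.0, 15.0], 90.0)
top brass ([425.0, 208.3], 261, [14.6, 26.5], 24.4)
top brass ([441.5, 215.6], 115, [6.7, 25.0], 26.6)
top brass ([199.0, 224.0], 22, [7.8, 3.4], 38.7)
top yel ([240.6, 152.0], 488, [26.0, 25.0], 90.0)
side red ([237.4, 181.4], 55, [15.0, 6.0], 0.0)
side red ([257.8, 219.3], 75, [3.5, 22.5], 58.0)
side red ([337.5, 271.2], 112, [5.3, 23.3], 28.1)

[... 840 characters left out ...]
409.3, 291.9], 43, [8.2, 9.4], 60.3)
side brown ([397.9, 309.4], 503, [42.0, 31.8], 20.6)
side brown ([106.7, 326.2], 21, [4.2, 9.2], 45.0)
side brown ([93.4, 337.6], 63, [5.5, 23.9], 56.3)
side brown ([52.6, 350.5], 225, [61.3, 15.5], 4.1)
side brass ([306.2, 185.9], 470, [30.8, 21.5], 81.9)
side brass ([342.6, 200.2], 67, [7.0, 13.0], 90.0)
side brass ([526.4, 261.3], 29, [4.0, 11.6], 63.4)
side brass ([389.5, 291.0], 86, [9.0, 16.0], 90.0)
side brass ([404.6, 305.2], 356, [27.6, 30.5], 65.6)
side brass ([546.1, 297.1], 23, [13.0, 2.7], 26.6)
side brass ([561.1, 302.4], 54, [15.2, 4.1], 5.7)
side yel ([306.7, 178.4], 173, [10.0, 20.0], 90.0)
side yel ([342.7, 199.8], 46, [6.0, 13.0], 90.0)
```

View pics/crop0.png

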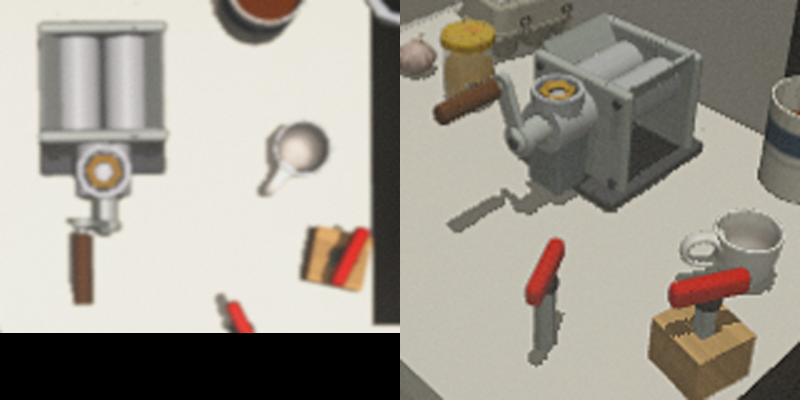

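The crop shows the handle high, left of the spindle, the arm of the crank tilted to +y; the key in the stand has its bar roughly fore-aft with a tilt.

```bash
python3 - <<'E'
from h import *
r=lambda a:np.round(a,4)
T=lambda u:ray('top',u); S=lambda u:ray('side',u)
print('mouth',[r(x) for x in tri(T((326.4,171.7)),S((342.6,200.0)))],'plane',r(plane('top',(326.4,171.7),.119)),r(plane('side',(342.6,200),.119)))
print('grip',[r(x) for x in tri(T((437,210.4)),S((404.3,279)))],'pl',r(plane('top',(437.2,210.4),.092)),r(plane('side',(404.3,279),.085)))
H,e=tri(T((316.5,215.1)),S((306.5,205)));print('handle',r(H),r(e))
# roller yaw: housing edges in top image (crop->full: x=280+u*.45,y=95+v*.45)
f=lambda u,v:(280+u*.45,95+v*.45)
a,b=plane('top',f(42,25),.125),plane('top',f(165,25),.125); print('housing back edge',r(a),r(b))
a,b=plane('top',f(42,135),.125),plane('top',f(165,135),.125); print('front',r(a),r(b))
# key axis
im=cv2.imread('pics/top0.png')[:,:,::-1].copy()
for b in blobs(im,(0,180,120),(6,255,255)):
    P=[plane('top',q,.09)[:2] for q in b[4]]; d=[P[1]-P[0],P[2]-P[1]]; d=max(d,key=np.linalg.norm); print(b[0],'yaw',r(np.arctan2(d[1],d[0])),r(np.linalg.norm(d)))
print('cup',r(plane('top',(413,160),.054)),'spice',r(plane('top',(197,226),.106)),'honey',r(plane('top',(240.6,152),.09)))
for u in((389.9,243.3),(273.4,247.8)): print('decoy',r(plane('top',u,.085)))
E
```

```text
mouth [array([ 0.5579, -0.0415,  0.1207]), np.float64(0.0003)] plane [ 0.558  -0.0414  0.119 ] [ 0.56   -0.0396  0.119 ]
grip [array([ 0.4808, -0.2806,  0.0888]), np.float64(0.002)] pl [ 0.4801 -0.2795  0.092 ] [ 0.4852 -0.2791  0.085 ]
handle [ 0.4662 -0.0216  0.1375] 0.0004
housing back edge [0.6952 0.0178 0.125 ] [ 0.6962 -0.0986  0.125 ]
front [0.5903 0.0165 0.125 ] [ 0.5914 -0.0992  0.125 ]
[437.2, 210.4] yaw -0.4641 0.0579
[197.0, 226.2] yaw -1.0958 0.0384
[389.9, 243.3] yaw -2.6731 0.0551
[273.4, 247.8] yaw -2.9613 0.056
cup [ 0.5932 -0.2348  0.054 ] spice [0.4413 0.2314 0.106 ] honey [0.6023 0.1445 0.09  ]
decoy [ 0.4086 -0.1794  0.085 ]
decoy [0.3963 0.0706 0.085 ]
```

Call:
send_rows([
  {"wz": 6.5},
  {"wz": 6.5},
  {"wz": 6.5},
  {"wz": 6.7},
  {"tx": 14.5,"ty": -46.5},
  {"tx": 14.5,"ty": -46.5},
  {"tx": 14.5,"ty": -46.5},
  {"tx": 14.5,"ty": -46.5},
  {"tx": 14.5,"ty": -46.5},
  {"tx": 14.5,"ty": -46.5},
  {"tx": 14.5,"ty": -46.5},
  {"tx": 14.5,"ty": -46.5},
  {"tx": 14.5,"ty": -46.5},
  {"tx": 14.5,"ty": -46.5},
  {"tx": 14.5,"ty": -46.5},
  {"tx": 14.5,"ty": -46.5},
  {},
  {},
], newtons=40)

```text
schema error: expected keys tx, ty, tz, wx, wy, wz, grip
```

```bash
python3 - <<'E'
from h import *
s=status.observe(); im=optics.snapshot('wrist'); cv2.imwrite('pics/w1.png',im[:,:,::-1]); print(s['time'],s['tool_pos'],s['ee_rot'],s['wrist_force'])
import pickle; pickle.dump(s,open('w1.pkl','wb'))
for c,lo,hi in(('brown',(0,60,25),(18,255,115)),('brass',(12,80,90),(26,255,255))):
    for b in blobs(im,lo,hi,100): print(c,b)
print(proj('wrist',[[.558,-.0415,.119],[.466,-.0216,.1375]],s))
E
```

```text
0.15 [ 0.28701688 -0.58261748  0.23050507] [-3.14009255e+00 -6.62828703e-05  4.57812372e-01] [ 0.02913771 -0.50099358 -0.11855727]
[[297.31635106 168.29284338]
 [205.11173117  92.37160418]]
```

View pics/w1.png

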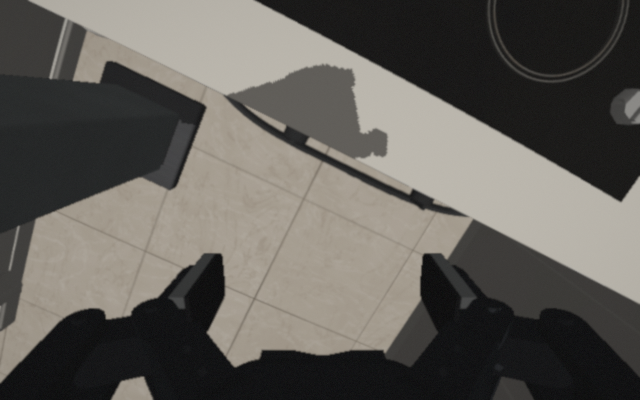

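The call was refused (all keys are required); the wrist picture shows the floor with the fingers at (205,290) and (440,290).

Call:
send_rows([
  {"tx": 0,"ty": 0,"tz": 0,"wx": 0,"wy": 0,"wz": 6.5,"grip": 85},
  {"tx": 0,"ty": 0,"tz": 0,"wx": 0,"wy": 0,"wz": 6.5,"grip": 85},
  {"tx": 0,"ty": 0,"tz": 0,"wx": 0,"wy": 0,"wz": 6.5,"grip": 85},
  {"tx": 0,"ty": 0,"tz": 0,"wx": 0,"wy": 0,"wz": 6.7,"grip": 85},
  {"tx": 14.5,"ty": -46.5,"tz": 0,"wx": 0,"wy": 0,"wz": 0,"grip": 85},
  {"tx": 14.5,"ty": -46.5,"tz": 0,"wx": 0,"wy": 0,"wz": 0,"grip": 85},
  {"tx": 14.5,"ty": -46.5,"tz": 0,"wx": 0,"wy": 0,"wz": 0,"grip": 85},
  {"tx": 14.5,"ty": -46.5,"tz": 0,"wx": 0,"wy": 0,"wz": 0,"grip": 85},
  {"tx": 14.5,"ty": -46.5,"tz": 0,"wx": 0,"wy": 0,"wz": 0,"grip": 85},
  {"tx": 14.5,"ty": -46.5,"tz": 0,"wx": 0,"wy": 0,"wz": 0,"grip": 85},
  {"tx": 14.5,"ty": -46.5,"tz": 0,"wx": 0,"wy": 0,"wz": 0,"grip": 85},
  {"tx": 14.5,"ty": -46.5,"tz": 0,"wx": 0,"wy": 0,"wz": 0,"grip": 85},
  {"tx": 14.5,"ty": -46.5,"tz": 0,"wx": 0,"wy": 0,"wz": 0,"grip": 85},
  {"tx": 14.5,"ty": -46.5,"tz": 0,"wx": 0,"wy": 0,"wz": 0,"grip": 85},
  {"tx": 14.5,"ty": -46.5,"tz": 0,"wx": 0,"wy": 0,"wz": 0,"grip": 85},
  {"tx": 14.5,"ty": -46.5,"tz": 0,"wx": 0,"wy": 0,"wz": 0,"grip": 85},
  {"tx": 0,"ty": 0,"tz": 0,"wx": 0,"wy": 0,"wz": 0,"grip": 85},
  {"tx": 0,"ty": 0,"tz": 0,"wx": 0,"wy": 0,"wz": 0,"grip": 85},
], newtons=40)

```text
time: 2.0
tool_pos: [0.461, -0.0236, 0.2313]
ee_rot: [-3.142, 0.0, 0.004]
wrist_force: [0.3, -1.9, -0.4]
opening: 0.0849
grip_force: 0.0
```

```bash
python3 - <<'E'
from h import *
s=status.observe(); im=optics.snapshot('wrist'); cv2.imwrite('pics/w2.png',im[:,:,::-1]); print(s['time'],s['tool_pos'],s['ee_rot'],s['wrist_force'])
import pickle; pickle.dump(s,open('w2.pkl','wb'))
for c,lo,hi in(('brown',(0,60,25),(18,255,115)),('brass',(12,80,90),(26,255,255))):
    for b in blobs(im,lo,hi,100): print(c,b)
print(proj('wrist',[[.558,-.0415,.119],[.466,-.0216,.1375]],s))
E
```

```text
2.0 [ 0.46103847 -0.02361424  0.23131081] [-3.14153483e+00  7.99543553e-05  4.36172587e-03] [ 0.26503372 -1.87823462 -0.36536388]
brown ([156.5, 34.2], 1041, [39.3, 60.4], 22.0, [[129.5, 53.20000076293945], [152.10000610351562, -2.799999952316284], [188.60000610351562, 11.899999618530273], [166.0, 67.9000015258789]])
brown ([347.3, 64.2], 851, [42.4, 48.8], 33.7, [[316.29998779296875, 73.5], [343.3999938964844, 32.900001525878906], [378.70001220703125, 56.5], [351.6000061035156, 97.0999984741211]])
brown ([536.8, 150.0], 1292, [26.3, 57.3], 21.6, [[514.5, 169.60000610351562], [535.5999755859375, 116.30000305175781], [560.0, 126.0], [538.9000244140625, 179.3000030517578]])
brown ([591.9, 161.8], 1843, [56.0, 82.7], 33.7, [[545.5, 177.6999969482422], [591.4000244140625, 108.9000015258789], [638.0, 140.0], [592.2000122070312, 208.8000030517578]])
brown ([321.0, 195.4], 2126, [88.0, 25.0], 90.0, [[308.0, 152.0], [333.0, 152.0], [333.0, 240.0], [308.0, 240.0]])
brown ([68.3, 194.6], 2225, [49.3, 109.8], 74.1, [[3.200000047683716, 192.6999969482422], [108.69999694824219, 162.5], [122.30000
[... 875 characters left out ...]
5999755859375, 124.80000305175781], [579.5, 132.60000610351562], [559.5999755859375, 186.3000030517578]])
brass ([594.6, 144.5], 285, [15.2, 23.1], 35.5, [[581.9000244140625, 149.5], [595.4000244140625, 130.6999969482422], [607.7999877929688, 139.5], [594.2999877929688, 158.39999389648438]])
brass ([572.1, 178.2], 276, [16.0, 22.2], 32.5, [[559.0, 183.0], [570.9000244140625, 164.3000030517578], [584.4000244140625, 172.89999389648438], [572.5, 191.60000610351562]])
brass ([35.4, 207.0], 134, [23.7, 9.3], 29.7, [[23.399999618530273, 206.1999969482422], [28.0, 198.1999969482422], [48.599998474121094, 209.89999389648438], [44.0, 218.0]])
[[348.26220082  68.54517224]
 [320.2416813  197.73152373]]
```

View pics/w2.png

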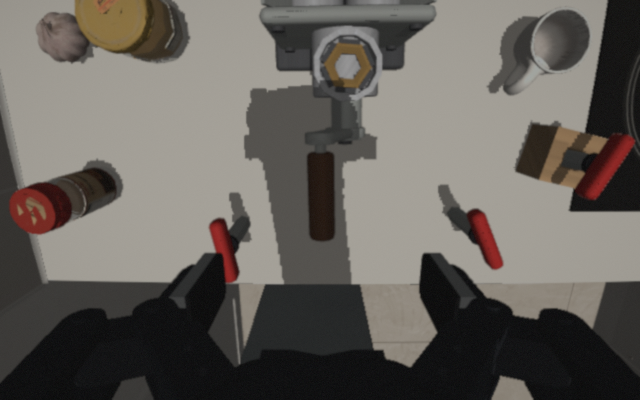

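Wrist view: mouth hexagon at (348,65), handle (321,196), both where predicted; a decoy at (225,250) and (485,238) stays clear.

```bash
cat > hexm.py <<'E'
from h import *
def hexfit(im,s,zr,uv,win=45):
    h=cv2.cvtColor(im,cv2.COLOR_RGB2HSV); m=cv2.inRange(h,np.array((10,70,70)),np.array((28,255,255)))
    k=np.zeros_like(m); cv2.circle(k,tuple(int(v) for v in uv),win,255,-1); m&=k
    cs,_=cv2.findContours(m,cv2.RETR_CCOMP,cv2.CHAIN_APPROX_NONE)
    for c in sorted(cs,key=cv2.contourArea)[::-1][:2]:
        P=np.array([plane('wrist',p,zr,s)[:2] for p in cv2.convexHull(c)[:,0].astype(float)])
        # dense resample of hull
        Q=np.vstack([np.linspace(a,b,20,endpoint=False) for a,b in zip(P,np.roll(P,-1,0))])
        w=np.linalg.norm(np.roll(P,-1,0)-P,axis=1).repeat(20)
        M=cv2.moments((Q*1e5).astype(np.float32).reshape(-1,1,2)); c0=np.array([M['m10'],M['m01']])/M['m00']/1e5
        d=Q-c0; th=np.arctan2(d[:,1],d[:,0]); rr=np.hypot(*d.T)
        # resample by angle
        o=np.argsort(th); g=np.linspace(-np.pi,np.pi,360,endpoint=False); R=np.interp(g,th[o],rr[o],period=2*np.pi)
        F=(R*np.exp(-6j*g)).sum()/R.sum()
        print('ctr',c0.round(4),'mean r',R.mean().round(4),'corner angle mod60 deg',np.degrees(-np.angle(F)/6*-1).round(1)%60,'amp',abs(F).round(4),'bbox',np.ptp(Q,axis=0).round(4))
E
python3 - <<'E'
from hexm import *; import pickle
s=pickle.load(open('w2.pkl','rb')); im=cv2.imread('pics/w2.png')[:,:,::-1].copy()
hexfit(im,s,.119,(348,65))
print(plane('wrist',(321,195.5),.1375,s))
E
```

```text
ctr [ 0.5606 -0.041 ] mean r 0.0156 corner angle mod60 deg 34.5 amp 0.02 bbox [0.0307 0.034 ]
ctr [ 0.5597 -0.0406] mean r 0.0095 corner angle mod60 deg 33.3 amp 0.0211 bbox [0.0179 0.0203]
[ 0.46771303 -0.02215494  0.1375    ]
```

Call:
send_rows([
  {"tx": 1,"ty": -1.5,"tz": 40,"wx": 0,"wy": 0,"wz": 0,"grip": 85},
  {"tx": 0,"ty": 0,"tz": 40,"wx": 0,"wy": 0,"wz": 0,"grip": 70},
  {"tx": 0,"ty": 0,"tz": 33,"wx": 0,"wy": 0,"wz": 0,"grip": 60},
  {"tx": 0,"ty": 0,"tz": 0,"wx": 0,"wy": 0,"wz": 0,"grip": 40},
  {"tx": 0,"ty": 0,"tz": 0,"wx": 0,"wy": 0,"wz": 0,"grip": 15},
  {"tx": 0,"ty": 0,"tz": 0,"wx": 0,"wy": 0,"wz": 0,"grip": 15},
  {"tx": 0,"ty": 0,"tz": 0,"wx": 0,"wy": 0,"wz": 0,"grip": 15},
  {"tx": 0,"ty": 0,"tz": 0,"wx": 0,"wy": 0,"wz": 0,"grip": 15},
  {"tx": 0,"ty": 0,"tz": 0,"wx": 0,"wy": 0,"wz": 0,"grip": 15},
  {"tx": 0,"ty": 0,"tz": 0,"wx": 0,"wy": 0,"wz": 0,"grip": 15},
], newtons=40)

```text
time: 3.05
tool_pos: [0.463, -0.0232, 0.1192]
ee_rot: [3.141, -0.002, 0.001]
wrist_force: [-0.2, 1.2, 5.4]
opening: 0.0184
grip_force: 39.3
```

Call:
send_rows([
  {"tx": 0,"ty": 4.2,"tz": -1.3,"wx": 0,"wy": 0,"wz": 0,"grip": 15},
  {"tx": 0,"ty": 4.5,"tz": -0.9,"wx": 0,"wy": 0,"wz": 0,"grip": 15},
  {"tx": 0,"ty": 4.6,"tz": -0.6,"wx": 0,"wy": 0,"wz": 0,"grip": 15},
  {"tx": 0,"ty": 4.6,"tz": -0.2,"wx": 0,"wy": 0,"wz": 0,"grip": 15},
  {"tx": 0,"ty": 0,"tz": 0,"wx": 0,"wy": 0,"wz": 0,"grip": 15},
])

```text
time: 3.55
tool_pos: [0.4632, -0.0422, 0.1226]
ee_rot: [3.141, -0.002, -0.0]
wrist_force: [-1.4, -0.5, 12.7]
opening: 0.0185
grip_force: 40.2
```

Call:
send_rows([
  {"tx": 0,"ty": 3.3,"tz": 0.1,"wx": 0,"wy": 0,"wz": 0,"grip": 15},
  {"tx": 0,"ty": 0,"tz": 0,"wx": 0,"wy": 0,"wz": 0,"grip": 15},
])

```text
time: 3.75
tool_pos: [0.4633, -0.0456, 0.1225]
ee_rot: [3.14, -0.002, -0.0]
wrist_force: [-1.8, -0.4, 13.7]
opening: 0.0184
grip_force: 40.2
```

Call:
send_rows([
  {"tx": 0,"ty": 3.3,"tz": 0.3,"wx": 0,"wy": 0,"wz": 0,"grip": 15},
  {"tx": 0,"ty": 0,"tz": 0,"wx": 0,"wy": 0,"wz": 0,"grip": 15},
])

```text
time: 3.95
tool_pos: [0.4634, -0.0492, 0.1222]
ee_rot: [3.14, -0.002, -0.0]
wrist_force: [-1.6, -1.4, 13.8]
opening: 0.0187
grip_force: 40.2
```

Call:
send_rows([
  {"tx": 0,"ty": 3.3,"tz": 0.5,"wx": 0,"wy": 0,"wz": 0,"grip": 15},
  {"tx": 0,"ty": 0,"tz": 0,"wx": 0,"wy": 0,"wz": 0,"grip": 15},
])

```text
time: 4.15
tool_pos: [0.4635, -0.0529, 0.1218]
ee_rot: [3.14, -0.003, -0.001]
wrist_force: [-1.2, -2.9, 13.1]
opening: 0.0186
grip_force: 40.1
```

Call:
send_rows([
  {"tx": 0,"ty": 3.2,"tz": 0.7,"wx": 0,"wy": 0,"wz": 0,"grip": 15},
  {"tx": 0,"ty": 0,"tz": 0,"wx": 0,"wy": 0,"wz": 0,"grip": 15},
])

```text
time: 4.35
tool_pos: [0.4636, -0.0564, 0.121]
ee_rot: [3.139, -0.003, -0.001]
wrist_force: [-1.0, -2.6, 11.6]
opening: 0.0186
grip_force: 40.0
```

Call:
send_rows([
  {"tx": 0,"ty": 3.2,"tz": -0.3,"wx": 0,"wy": 0,"wz": 0,"grip": 15},
  {"tx": 0,"ty": 0,"tz": 0,"wx": 0,"wy": 0,"wz": 0,"grip": 15},
])

```text
time: 4.55
tool_pos: [0.4637, -0.059, 0.1208]
ee_rot: [3.14, -0.003, -0.001]
wrist_force: [2.0, -2.0, 4.9]
opening: 0.0189
grip_force: 39.3
```

Call:
send_rows([
  {"tx": 0,"ty": 3.1,"tz": 1.1,"wx": 0,"wy": 0,"wz": 0,"grip": 15},
  {"tx": 0,"ty": 0,"tz": 0,"wx": 0,"wy": 0,"wz": 0,"grip": 15},
])

```text
time: 4.75
tool_pos: [0.4637, -0.0621, 0.1197]
ee_rot: [3.14, -0.003, -0.001]
wrist_force: [0.7, -2.3, 5.9]
opening: 0.0184
grip_force: 39.5
```

Call:
send_rows([
  {"tx": 0,"ty": 3.0,"tz": 1.2,"wx": 0,"wy": 0,"wz": 0,"grip": 15},
  {"tx": 0,"ty": 0,"tz": 0,"wx": 0,"wy": 0,"wz": 0,"grip": 15},
])

```text
time: 4.95
tool_pos: [0.4638, -0.0652, 0.1185]
ee_rot: [3.14, -0.003, -0.001]
wrist_force: [3.1, -3.0, 6.7]
opening: 0.0184
grip_force: 39.4
```

Call:
send_rows([
  {"tx": 0,"ty": 2.9,"tz": 1.5,"wx": 0,"wy": 0,"wz": 0,"grip": 15},
  {"tx": 0,"ty": 0,"tz": 0,"wx": 0,"wy": 0,"wz": 0,"grip": 15},
])

```text
time: 5.15
tool_pos: [0.4638, -0.0679, 0.1171]
ee_rot: [3.14, -0.003, -0.0]
wrist_force: [2.9, -2.7, 7.5]
opening: 0.0186
grip_force: 39.6
```

Call:
send_rows([
  {"tx": 0,"ty": 2.8,"tz": 1.7,"wx": 0,"wy": 0,"wz": 0,"grip": 15},
  {"tx": 0,"ty": 0,"tz": 0,"wx": 0,"wy": 0,"wz": 0,"grip": 15},
])

```text
time: 5.35
tool_pos: [0.4638, -0.0695, 0.1159]
ee_rot: [3.141, -0.003, 0.001]
wrist_force: [-1.2, 1.2, 15.0]
opening: 0.0185
grip_force: 40.5
```

Call:
send_rows([
  {"tx": 0,"ty": 2.7,"tz": 1.8,"wx": 0,"wy": 0,"wz": 0,"grip": 15},
  {"tx": 0,"ty": 0,"tz": 0,"wx": 0,"wy": 0,"wz": 0,"grip": 15},
])

```text
time: 5.55
tool_pos: [0.4639, -0.0718, 0.1145]
ee_rot: [3.141, -0.003, 0.001]
wrist_force: [-1.8, 0.4, 17.9]
opening: 0.0187
grip_force: 40.7
```

Call:
send_rows([
  {"tx": 0,"ty": 2.6,"tz": 1.7,"wx": 0,"wy": 0,"wz": 0,"grip": 15},
  {"tx": 0,"ty": 0,"tz": 0,"wx": 0,"wy": 0,"wz": 0,"grip": 15},
])

```text
time: 5.75
tool_pos: [0.464, -0.0755, 0.1125]
ee_rot: [3.14, -0.004, 0.0]
wrist_force: [2.2, -1.6, 8.6]
opening: 0.0187
grip_force: 39.7
```

Call:
send_rows([
  {"tx": 0,"ty": 2.5,"tz": 1.9,"wx": 0,"wy": 0,"wz": 0,"grip": 15},
  {"tx": 0,"ty": 0,"tz": 0,"wx": 0,"wy": 0,"wz": 0,"grip": 15},
])

```text
time: 5.95
tool_pos: [0.4641, -0.0788, 0.1101]
ee_rot: [3.14, -0.004, -0.0]
wrist_force: [3.3, -3.5, 3.6]
opening: 0.0185
grip_force: 39.2
```

Call:
send_rows([
  {"tx": 0,"ty": 2.3,"tz": 2.2,"wx": 0,"wy": 0,"wz": 0,"grip": 15},
  {"tx": 0,"ty": 0,"tz": 0,"wx": 0,"wy": 0,"wz": 0,"grip": 15},
])

```text
time: 6.15
tool_pos: [0.4641, -0.0817, 0.1076]
ee_rot: [3.14, -0.004, -0.001]
wrist_force: [5.1, -4.6, 1.1]
opening: 0.0189
grip_force: 38.9
```

Call:
send_rows([
  {"tx": 0,"ty": 2.1,"tz": 2.4,"wx": 0,"wy": 0,"wz": 0,"grip": 15},
  {"tx": 0,"ty": 0,"tz": 0,"wx": 0,"wy": 0,"wz": 0,"grip": 15},
])

```text
time: 6.35
tool_pos: [0.4642, -0.0841, 0.1051]
ee_rot: [3.139, -0.004, -0.001]
wrist_force: [4.5, -5.5, 0.9]
opening: 0.0186
grip_force: 38.9
```

Call:
send_rows([
  {"tx": 0,"ty": 2.0,"tz": 2.5,"wx": 0,"wy": 0,"wz": 0,"grip": 15},
  {"tx": 0,"ty": 0,"tz": 0,"wx": 0,"wy": 0,"wz": 0,"grip": 15},
])

```text
time: 6.55
tool_pos: [0.4642, -0.0858, 0.1028]
ee_rot: [3.14, -0.004, -0.001]
wrist_force: [4.3, -5.0, 5.1]
opening: 0.0185
grip_force: 39.4
```

Call:
send_rows([
  {"tx": 0,"ty": 0,"tz": 0,"wx": 0,"wy": 0,"wz": 0,"grip": 60},
  {"tx": 0,"ty": 0,"tz": 0,"wx": 0,"wy": 0,"wz": 0,"grip": 60},
  {"tx": 0,"ty": 0,"tz": 0,"wx": 0,"wy": 0,"wz": 0,"grip": 60},
  {"tx": 0,"ty": 0,"tz": -20,"wx": 0,"wy": 0,"wz": 0,"grip": 60},
  {"tx": 0,"ty": 0,"tz": -40,"wx": 0,"wy": 0,"wz": 0,"grip": 60},
  {"tx": 0,"ty": 0,"tz": -40,"wx": 0,"wy": 0,"wz": 0,"grip": 60},
  {"tx": 0,"ty": 0,"tz": -30,"wx": 0,"wy": 0,"wz": 0,"grip": 60},
  {"tx": 0,"ty": 0,"tz": 0,"wx": 0,"wy": 0,"wz": 0,"grip": 60},
])

```text
time: 7.35
tool_pos: [0.4644, -0.0836, 0.2357]
ee_rot: [3.139, -0.006, 0.001]
wrist_force: [-0.3, -0.2, -0.5]
opening: 0.0602
grip_force: 0.0
```

```bash
python3 - <<'E'
from h import *; import pickle
s=status.observe(); im=optics.snapshot('wrist'); cv2.imwrite('pics/w3.png',im[:,:,::-1]); print(s['time'],s['tool_pos'],s['ee_rot'],s['qpos'].round(2) if hasattr(s['qpos'],'round') else s['qpos'],s['wrist_force'])
pickle.dump(s,open('w3.pkl','wb'))
S=optics.snapshot('side'); T=optics.snapshot('top')
for n,i in(('wrist',im),('side',S),('top',T)):
    for b in blobs(i,(0,60,25),(18,255,115),150): print(n,b[:4])
    if n=='wrist': print(proj('wrist',[[.465,-.041-.055*np.sin(c),.085+.055*np.cos(c)] for c in(.7,.8,.9,1.)],s))
    if n=='side': print(proj('side',[[.465,-.041-.055*np.sin(c),.085+.055*np.cos(c)] for c in(.7,.8,.9,1.)]))
cv2.imwrite('pics/s3.png',S[:,:,::-1])
a=cv2.resize(S[170:245,290:370],(800,750))[:, :, ::-1]; 
c=np.hstack([cv2.resize(a,(400,375)),cv2.resize(im[0:250,200:467,::-1],(400,375))]); cv2.imwrite('pics/c3.png',c)
E
```

```text
7.35 [ 0.46443258 -0.08360388  0.23569627] [ 3.13930530e+00 -6.34773777e-03  9.41134529e-04] [ 0.75  0.2  -0.7   1.98  0.15  1.01 -1.59] [-0.27679988 -0.16573323 -0.50209257]
wrist ([95.5, 38.8], 1401, [54.0, 64.0], 6.8)
wrist ([262.6, 67.4], 367, [41.1, 37.1], 63.4)
wrist ([479.3, 152.6], 964, [19.3, 54.7], 18.4)
wrist ([526.8, 163.1], 1533, [49.1, 77.1], 33.7)
wrist ([324.3, 192.2], 1763, [80.0, 22.0], 90.0)
wrist ([27.0, 197.3], 1795, [40.7, 80.1], 65.1)
wrist ([413.5, 233.4], 233, [64.2, 14.6], 73.8)
wrist ([169.0, 248.2], 488, [61.8, 15.3], 64.3)
[[313.44159262 198.93813436]
 [318.5871375  197.69700105]
 [323.10406142 196.36746687]
 [326.95819438 194.97150517]]
side ([490.0, 214.7], 1179, [24.0, 64.3], 14.0)
side ([4.8, 233.7], 237, [42.0, 12.0], 90.0)
side ([326.6, 223.0], 221, [8.6, 28.6], 59.0)
side ([551.3, 289.2], 1307, [65.6, 52.9], 51.3)
side ([389.7, 307.5], 307, [34.0, 18.9], 77.2)
side ([61.7, 348.2], 314, [19.6, 77.2], 83.8)
[[322.99294962 219.49803639]
 [324.29033155 221.74748916]
 [325.46478948 224.06901404]
 [326.50248077 226.435334  ]]
top ([509.6, 109.1], 1150, [64.3, 41.3], 24.1)
```

View pics/c3.png

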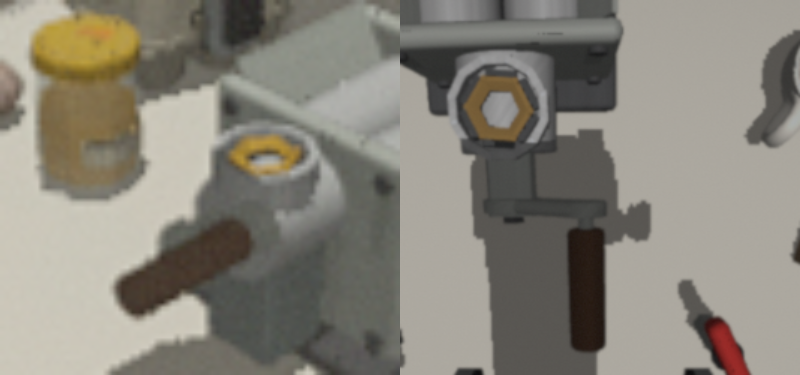

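Handle at c≈0.88 after release (side (326.6,223), wrist (324,192)), matching the felt stop. Screw hexagon in the crop has a corner near (535,110), i.e. about −93° in the world.

Call:
send_rows([
  {"tx": 0,"ty": 0,"tz": 0,"wx": 0,"wy": 0,"wz": 6.65,"grip": 60},
  {"tx": 0,"ty": 0,"tz": 0,"wx": 0,"wy": 0,"wz": 6.65,"grip": 60},
  {"tx": 0,"ty": 0,"tz": 0,"wx": 0,"wy": 0,"wz": 6.65,"grip": 60},
  {"tx": 0,"ty": 0,"tz": 0,"wx": 0,"wy": 0,"wz": 6.65,"grip": 60},
  {"tx": 20.5,"ty": 33.7,"tz": 0,"wx": 0,"wy": 0,"wz": 0,"grip": 60},
  {"tx": 20.5,"ty": 33.7,"tz": 0,"wx": 0,"wy": 0,"wz": 0,"grip": 60},
  {"tx": 20.5,"ty": 33.7,"tz": 0,"wx": 0,"wy": 0,"wz": 0,"grip": 60},
  {"tx": 20.5,"ty": 33.7,"tz": 0,"wx": 0,"wy": 0,"wz": 0,"grip": 60},
  {"tx": 20.5,"ty": 33.7,"tz": 0,"wx": 0,"wy": 0,"wz": 0,"grip": 60},
  {"tx": 0,"ty": 0,"tz": 0,"wx": 0,"wy": 0,"wz": 0,"grip": 60},
  {"tx": 0,"ty": 0,"tz": 0,"wx": 0,"wy": 0,"wz": 0,"grip": 60},
])

```text
time: 8.6
tool_pos: [0.4769, -0.2803, 0.2296]
ee_rot: [-3.14, 0.004, -0.466]
wrist_force: [-1.1, 1.1, -0.4]
opening: 0.0596
grip_force: 0.0
```

```bash
python3 - <<'E'
from h import *; from hexm import hexfit; import pickle
s3=pickle.load(open('w3.pkl','rb')); i3=cv2.imread('pics/w3.png')[:,:,::-1].copy(); hexfit(i3,s3,.119,(268,70),40)
s=status.observe(); im=optics.snapshot('wrist'); cv2.imwrite('pics/w4.png',im[:,:,::-1]); print(s['time'],s['tool_pos'],s['ee_rot'],s['qpos'].round(2))
pickle.dump(s,open('w4.pkl','wb'))
for b in blobs(im,(0,180,100),(6,255,255),100):
    P=np.array([plane('wrist',q,.095,s)[:2] for q in b[4]]); d=max([P[1]-P[0],P[2]-P[1]],key=np.linalg.norm)
    print(b[:4],'ctr',P.mean(0).round(4),'len',np.linalg.norm(d).round(4),'w',min(np.linalg.norm(P[1]-P[0]),np.linalg.norm(P[2]-P[1])).round(4),'yaw',np.arctan2(d[1],d[0]).round(3))
E
```

```text
ctr [ 0.5597 -0.0406] mean r 0.0159 corner angle mod60 deg 34.1 amp 0.0271 bbox [0.0311 0.0348]
ctr [ 0.5592 -0.0413] mean r 0.0095 corner angle mod60 deg 34.2 amp 0.02 bbox [0.0184 0.0201]
8.6 [ 0.47690693 -0.28034786  0.22956804] [-3.1404541   0.00441987 -0.465895  ] [ 0.9   0.34 -0.51  1.79  0.19  1.06 -1.72]
([319.9, 179.8], 167, [57.0, 5.2], 88.4) ctr [ 0.4856 -0.2814] len 0.0499 w 0.0043 yaw 2.704
```

View pics/w4.png

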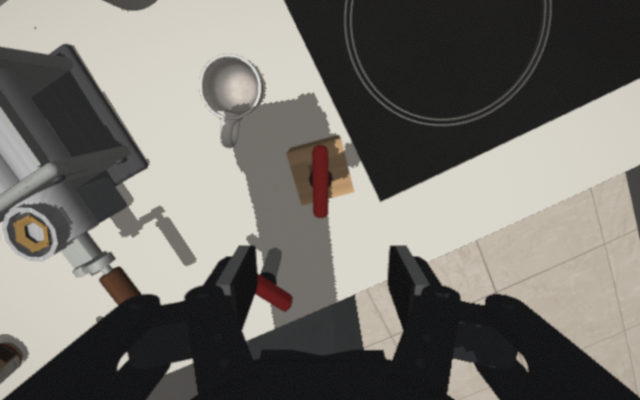

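Key bar at (320,181), vertical in the picture (aligned with the tool), cup at (232,88).

```bash
python3 - <<'E'
from h import *; import pickle
s=pickle.load(open('w4.pkl','rb')); im=cv2.imread('pics/w4.png')[:,:,::-1].copy()
for b in blobs(im,(0,150,50),(8,255,255),100):
  for z in(.095,.085):
    P=np.array([plane('wrist',q,z,s)[:2] for q in b[4]]); d=max([P[1]-P[0],P[2]-P[1]],key=np.linalg.norm)
    print(b[:4],z,'ctr',P.mean(0).round(4),'len',np.linalg.norm(d).round(4),'w',min(np.linalg.norm(P[1]-P[0]),np.linalg.norm(P[2]-P[1])).round(4),'yaw',np.arctan2(d[1],d[0]).round(3))
E
```

```text
([320.0, 180.1], 1021, [71.0, 16.0], 90.0) 0.095 ctr [ 0.4846 -0.2808] len 0.0622 w 0.0133 yaw 2.681
([320.0, 180.1], 1021, [71.0, 16.0], 90.0) 0.085 ctr [ 0.4826 -0.2797] len 0.0645 w 0.0138 yaw 2.681
([272.6, 293.4], 616, [42.4, 16.9], 33.7) 0.095 ctr [ 0.4079 -0.1913] len 0.0409 w 0.0178 yaw -2.694
([272.6, 293.4], 616, [42.4, 16.9], 33.7) 0.085 ctr [ 0.4031 -0.187 ] len 0.0424 w 0.0185 yaw -2.694
```

Call:
send_rows([
  {"tx": 6,"ty": -2,"tz": 40,"wx": 0,"wy": 0,"wz": 0,"grip": 60},
  {"tx": 0,"ty": 0,"tz": 40,"wx": 0,"wy": 0,"wz": 0,"grip": 50},
  {"tx": 0,"ty": 0,"tz": 40,"wx": 0,"wy": 0,"wz": 0,"grip": 50},
  {"tx": 0,"ty": 0,"tz": 28,"wx": 0,"wy": 0,"wz": 0,"grip": 50},
  {"tx": 0,"ty": 0,"tz": 15.5,"wx": 0,"wy": 0,"wz": 0,"grip": 50},
  {"tx": 0,"ty": 0,"tz": 0,"wx": 0,"wy": 0,"wz": 0,"grip": 30},
  {"tx": 0,"ty": 0,"tz": 0,"wx": 0,"wy": 0,"wz": 0,"grip": 8},
  {"tx": 0,"ty": 0,"tz": 0,"wx": 0,"wy": 0,"wz": 0,"grip": 8},
  {"tx": 0,"ty": 0,"tz": 0,"wx": 0,"wy": 0,"wz": 0,"grip": 8},
  {"tx": 0,"ty": 0,"tz": 0,"wx": 0,"wy": 0,"wz": 0,"grip": 8},
  {"tx": 0,"ty": 0,"tz": 0,"wx": 0,"wy": 0,"wz": 0,"grip": 8},
], newtons=70)

```text
time: 9.75
tool_pos: [0.4857, -0.2817, 0.07]
ee_rot: [3.141, -0.003, -0.464]
wrist_force: [-0.7, 0.5, 7.2]
opening: 0.0129
grip_force: 70.1
```

Call:
send_rows([
  {"tx": 0,"ty": 0,"tz": -20,"wx": 0,"wy": 0,"wz": 0,"grip": 8},
  {"tx": 0,"ty": 0,"tz": -35,"wx": 0,"wy": 0,"wz": 0,"grip": 8},
  {"tx": 0,"ty": 0,"tz": -35,"wx": 0,"wy": 0,"wz": 0,"grip": 8},
  {"tx": 0,"ty": 0,"tz": -35,"wx": 0,"wy": 0,"wz": 0,"grip": 8},
  {"tx": 0,"ty": 0,"tz": -30,"wx": 0,"wy": 0,"wz": 0,"grip": 8},
  {"tx": 0,"ty": 0,"tz": 0,"wx": 0,"wy": 0,"wz": 0,"grip": 8},
])

```text
time: 10.35
tool_pos: [0.4873, -0.2824, 0.2284]
ee_rot: [3.14, -0.009, -0.464]
wrist_force: [0.6, -0.5, -1.0]
opening: 0.0128
grip_force: 69.2
```

Call:
send_rows([
  {"tx": 0,"ty": 0,"tz": 0,"wx": 0,"wy": 0,"wz": -8.5,"grip": 8},
  {"tx": 0,"ty": 0,"tz": 0,"wx": 0,"wy": 0,"wz": -8.5,"grip": 8},
  {"tx": 0,"ty": 0,"tz": 0,"wx": 0,"wy": 0,"wz": -8.5,"grip": 8},
  {"tx": 0,"ty": 0,"tz": 0,"wx": 0,"wy": 0,"wz": -8.5,"grip": 8},
  {"tx": 0,"ty": 0,"tz": 0,"wx": 0,"wy": 0,"wz": -8.5,"grip": 8},
  {"tx": 0,"ty": 0,"tz": 0,"wx": 0,"wy": 0,"wz": -8.5,"grip": 8},
  {"tx": 0,"ty": 0,"tz": 0,"wx": 0,"wy": 0,"wz": -8.5,"grip": 8},
  {"tx": 0,"ty": 0,"tz": 0,"wx": 0,"wy": 0,"wz": -8.5,"grip": 8},
  {"tx": 0,"ty": 0,"tz": 0,"wx": 0,"wy": 0,"wz": -8.5,"grip": 8},
  {"tx": 0,"ty": 0,"tz": 0,"wx": 0,"wy": 0,"wz": -8.5,"grip": 8},
  {"tx": 0,"ty": 0,"tz": 0,"wx": 0,"wy": 0,"wz": -8.5,"grip": 8},
  {"tx": 0,"ty": 0,"tz": 0,"wx": 0,"wy": 0,"wz": -8.5,"grip": 8},
  {"tx": 0,"ty": 0,"tz": 0,"wx": 0,"wy": 0,"wz": -8.5,"grip": 8},
  {"tx": 0,"ty": 0,"tz": 0,"wx": 0,"wy": 0,"wz": -8.5,"grip": 8},
  {"tx": 0,"ty": 0,"tz": 0,"wx": 0,"wy": 0,"wz": -8.5,"grip": 8},
  {"tx": 0,"ty": 0,"tz": 0,"wx": 0,"wy": 0,"wz": -8.5,"grip": 8},
  {"tx": 0,"ty": 0,"tz": 0,"wx": 0,"wy": 0,"wz": -8.5,"grip": 8},
  {"tx": 0,"ty": 0,"tz": 0,"wx": 0,"wy": 0,"wz": -8.5,"grip": 8},
  {"tx": 0,"ty": 0,"tz": 0,"wx": 0,"wy": 0,"wz": -8.5,"grip": 8},
  {"tx": 0,"ty": 0,"tz": 0,"wx": 0,"wy": 0,"wz": -8.5,"grip": 8},
])

```text
time: 12.35
tool_pos: [0.4839, -0.2811, 0.2226]
ee_rot: [-3.141, -0.001, 2.509]
wrist_force: [-1.3, -0.8, -1.1]
opening: 0.013
grip_force: 69.1
```

```bash
python3 - <<'E'
from h import *
s=status.observe(); print(s['time'],s['tool_pos'],s['ee_rot'],s['qpos'].round(2),s['opening'])
E
```

```text
12.35 [ 0.48389549 -0.2810526   0.22263702] [-3.14134654e+00 -1.17330632e-03  2.50929761e+00] [ 1.32  0.57 -1.14  1.78  0.56  1.17  0.94] 0.013013154591328735
```

Call:
send_rows([
  {"tx": 0,"ty": 0,"tz": 0,"wx": 0,"wy": 0,"wz": -2.1,"grip": 8},
  {"tx": 12,"ty": 40.2,"tz": 0,"wx": 0,"wy": 0,"wz": 0,"grip": 8},
  {"tx": 12,"ty": 40.2,"tz": 0,"wx": 0,"wy": 0,"wz": 0,"grip": 8},
  {"tx": 12,"ty": 40.2,"tz": 0,"wx": 0,"wy": 0,"wz": 0,"grip": 8},
  {"tx": 12,"ty": 40.2,"tz": 0,"wx": 0,"wy": 0,"wz": 0,"grip": 8},
  {"tx": 12,"ty": 40.2,"tz": 0,"wx": 0,"wy": 0,"wz": 0,"grip": 8},
  {"tx": 12,"ty": 40.2,"tz": 0,"wx": 0,"wy": 0,"wz": 0,"grip": 8},
  {"tx": 0,"ty": 0,"tz": 0,"wx": 0,"wy": 0,"wz": 0,"grip": 8},
  {"tx": 0,"ty": 0,"tz": 0,"wx": 0,"wy": 0,"wz": 0,"grip": 8},
])

```text
time: 13.25
tool_pos: [0.5613, -0.04, 0.2229]
ee_rot: [-3.141, -0.001, 2.544]
wrist_force: [0.5, -0.2, -1.4]
opening: 0.0126
grip_force: 69.2
```

```bash
python3 - <<'E'
from h import *; import pickle
s=status.observe(); print(s['time'],s['tool_pos'],s['ee_rot'],s['qpos'].round(2),s['opening'])
S=optics.snapshot('side'); W=optics.snapshot('wrist'); pickle.dump((s,S,W),open('w5.pkl','wb'))
f=lambda i,x,y,w,h:cv2.resize(i[y:y+h,x:x+w,::-1],(400,500),interpolation=cv2.INTER_CUBIC)
cv2.imwrite('pics/c5.png',np.hstack([f(S,300,130,80,100),f(W,180,80,256,320)]))
t=s['tool_pos']; print(proj('side',[[.5595,-.041,.119],[t[0],t[1],t[2]-.065]]),proj('wrist',[[.5595,-.041,.119],[t[0],t[1],t[2]-.065]],s))
E
```

```text
13.25 [ 0.56133568 -0.03997991  0.22287419] [-3.14106676e+00 -8.23830064e-04  2.54355618e+00] [ 0.85  0.57 -1.13  1.77  0.56  1.17  0.53] 0.012596973583603375
[[342.84761331 200.30274514]
 [343.40375815 185.33305509]] [[318.14624783 196.87669124]
 [320.25535506 213.83580521]]
```

View pics/c5.png

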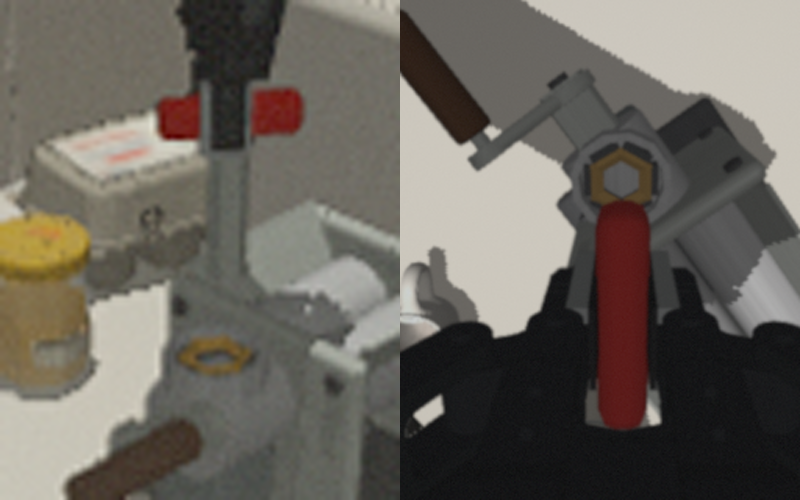

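Side crop: rod tip at about (228,285), mouth at (215,355); wrist crop: hexagon (621,179) has a corner along the bar, so it is in step and centred sideways; along the bar the key sits some mm off the TCP. I'll measure that.

```bash
python3 - <<'E'
from h import *; from hexm import hexfit; import pickle
s,S,W=pickle.load(open('w5.pkl','rb')); t=np.array(s['tool_pos']); R=Ro.from_euler('xyz',s['ee_rot']).as_matrix()
for b in blobs(W,(0,150,50),(8,255,255),500):
    P=np.array(b[4]); v0,v1=P[:,1].min(),P[:,1].max(); print(b[:3],v0,v1)
    for v in(v0,v1):
        for dz in(.025,.015): print(v,dz,(R.T@(plane('wrist',(P[:,0].mean(),v),t[2]+dz,s)-t)).round(4))
hexfit(W,s,.119,(321,195),28)
for b in blobs(S,(0,150,50),(8,255,255),60): 
    if 320<b[0][0]<370: print('side bar',b)
for b in blobs(S,(12,80,90),(26,255,255),30): 
    if 330<b[0][0]<350: print('side mouth',b[:3])
g=cv2.cvtColor(S,cv2.COLOR_RGB2GRAY)
for v in(165,170,175,180): print(v,g[v,336:356].tolist())
X=lambda x,z:t+R@np.array([x,0,0])+[0,0,z]
print(proj('side',[X(x,z) for x in(0,-.005) for z in(.015,-.02,-.065)]))
E
```

```text
([90.1, 134.0], 1269, [79.2, 17.9]) 107.4000015258789 159.3000030517578
107.4000015258789 0.025 [ 0.0689 -0.0804 -0.0249]
107.4000015258789 0.015 [ 0.069  -0.0874 -0.0149]
159.3000030517578 0.025 [ 0.0505 -0.0837 -0.0249]
159.3000030517578 0.015 [ 0.049  -0.091  -0.0149]
([322.1, 279.6], 4344, [145.0, 34.0]) 209.0 354.0
209.0 0.025 [ 0.0316  0.0013 -0.025 ]
209.0 0.015 [ 0.0284  0.0013 -0.015 ]
354.0 0.025 [-0.0339  0.0013 -0.025 ]
354.0 0.015 [-0.0426  0.0013 -0.015 ]
ctr [ 0.5593 -0.0382] mean r 0.0148 corner angle mod60 deg 34.5 amp 0.0209 bbox [0.0305 0.0332]
side bar ([335.7, 153.1], 63, [8.0, 7.0], 90.0, [[332.0, 149.0], [339.0, 149.0], [339.0, 157.0], [332.0, 157.0]])
side bar ([354.8, 151.8], 72, [8.0, 8.0], 90.0, [[351.0, 148.0], [359.0, 148.0], [359.0, 156.0], [351.0, 156.0]])
side bar ([337.3, 273.0], 196, [7.9, 28.2], 24.8, [[327.79998779296875, 284.0], [339.6000061035156, 258.3999938964844], [346.70001220703125, 261.70001220703125], [334.8999938964844, 287.29998779296875]])
side mouth ([342.6, 200.7], 59, [7.0, 13.0])
165 [113, 110, 107, 107, 109, 99, 89, 84, 95, 97, 101, 102, 88, 91, 111, 104, 113, 108, 109, 109]
170 [103, 107, 106, 107, 108, 91, 85, 90, 98, 100, 102, 102, 88, 90, 111, 110, 110, 109, 109, 109]
175 [102, 105, 85, 75, 81, 83, 89, 89, 99, 99, 97, 99, 82, 98, 118, 131, 134, 139, 140, 140]
180 [78, 84, 75, 76, 104, 95, 90, 95, 97, 100, 101, 98, 78, 121, 143, 143, 140, 141, 140, 141]
[[344.07615117 153.08076735]
 [343.77469228 167.60300831]
 [343.40375815 185.33305509]
 [346.3461788  152.92727715]
 [345.99331428 167.44294028]
 [345.55932166 185.16566774]]
```

Call:
send_rows([
  {"tx": 4.2,"ty": -0.8,"tz": 10,"wx": 0,"wy": 0,"wz": 0,"grip": 8},
  {"tx": 0,"ty": 0,"tz": 14,"wx": 0,"wy": 0,"wz": 0,"grip": 8},
  {"tx": 0,"ty": 0,"tz": 12,"wx": 0,"wy": 0,"wz": 0,"grip": 8},
  {"tx": 0,"ty": 0,"tz": 0,"wx": 0,"wy": 0,"wz": 0,"grip": 8},
  {"tx": 0,"ty": 0,"tz": 0,"wx": 0,"wy": 0,"wz": 0,"grip": 8},
])

```text
time: 13.85
tool_pos: [0.5575, -0.04, 0.1869]
ee_rot: [-3.141, -0.001, 2.54]
wrist_force: [-0.4, 0.4, -1.1]
opening: 0.0129
grip_force: 69.1
```

Call:
send_rows([
  {"tx": 0,"ty": 0,"tz": 1.5,"wx": 0,"wy": 0,"wz": 0,"grip": 8},
  {"tx": 0,"ty": 0,"tz": 1.5,"wx": 0,"wy": 0,"wz": 0,"grip": 8},
  {"tx": 0,"ty": 0,"tz": 0,"wx": 0,"wy": 0,"wz": 0,"grip": 8},
])

```text
time: 14.15
tool_pos: [0.558, -0.0397, 0.1846]
ee_rot: [3.141, 0.0, 2.54]
wrist_force: [-0.2, -0.7, -1.1]
opening: 0.0123
grip_force: 69.1
```

Call:
send_rows([
  {"tx": 0,"ty": 0,"tz": 1,"wx": 0,"wy": 0,"wz": 0,"grip": 8},
  {"tx": 0,"ty": 0,"tz": 0,"wx": 0,"wy": 0,"wz": 0,"grip": 8},
])

```text
time: 14.35
tool_pos: [0.5579, -0.0398, 0.1836]
ee_rot: [-3.142, 0.0, 2.54]
wrist_force: [0.1, -0.1, -1.5]
opening: 0.0127
grip_force: 69.1
```

Call:
send_rows([
  {"tx": 1,"ty": 0.7,"tz": 1,"wx": 0,"wy": 0,"wz": 0,"grip": 8},
  {"tx": 0,"ty": 0,"tz": 1,"wx": 0,"wy": 0,"wz": 0,"grip": 8},
  {"tx": 0,"ty": 0,"tz": 0,"wx": 0,"wy": 0,"wz": 0,"grip": 8},
])

```text
time: 14.65
tool_pos: [0.5573, -0.0386, 0.1814]
ee_rot: [-3.142, -0.0, 2.54]
wrist_force: [0.2, -0.0, -0.5]
opening: 0.0129
grip_force: 69.1
```

Call:
send_rows([
  {"tx": 0,"ty": 0,"tz": 1,"wx": 0,"wy": 0,"wz": 0,"grip": 8},
  {"tx": 0,"ty": 0,"tz": 0,"wx": 0,"wy": 0,"wz": 0,"grip": 8},
])

```text
time: 14.85
tool_pos: [0.5574, -0.0387, 0.1805]
ee_rot: [-3.141, -0.0, 2.54]
wrist_force: [-0.7, 0.6, -0.5]
opening: 0.0126
grip_force: 69.3
```

Call:
send_rows([
  {"tx": 0,"ty": 0,"tz": 1,"wx": 0,"wy": 0,"wz": 0,"grip": 8},
  {"tx": 0,"ty": 0,"tz": 0,"wx": 0,"wy": 0,"wz": 0,"grip": 8},
])

```text
time: 15.05
tool_pos: [0.5574, -0.0388, 0.1799]
ee_rot: [-3.141, 0.0, 2.54]
wrist_force: [-1.2, -0.6, 4.8]
opening: 0.0126
grip_force: 69.9
```

Call:
send_rows([
  {"tx": 0,"ty": 0,"tz": 0.6,"wx": 0,"wy": 0,"wz": 0,"grip": 8},
  {"tx": 0,"ty": 0,"tz": 0,"wx": 0,"wy": 0,"wz": 0,"grip": 8},
])

```text
time: 15.25
tool_pos: [0.5575, -0.0388, 0.1797]
ee_rot: [-3.141, 0.001, 2.54]
wrist_force: [-3.4, -1.6, 8.1]
opening: 0.0123
grip_force: 70.3
```

Call:
send_rows([
  {"tx": 0.6,"ty": -1,"tz": 0,"wx": 0,"wy": 0,"wz": 0,"grip": 8},
  {"tx": 0,"ty": 0,"tz": 0,"wx": 0,"wy": 0,"wz": 0,"grip": 8},
])

```text
time: 15.45
tool_pos: [0.5567, -0.0391, 0.1794]
ee_rot: [3.141, 0.001, 2.54]
wrist_force: [-0.9, 0.5, 1.5]
opening: 0.0128
grip_force: 69.5
```

Call:
send_rows([
  {"tx": 0,"ty": 0,"tz": 0.5,"wx": 0,"wy": 0,"wz": 0,"grip": 8},
  {"tx": 0,"ty": 0,"tz": 0,"wx": 0,"wy": 0,"wz": 0,"grip": 8},
])

```text
time: 15.65
tool_pos: [0.5561, -0.0391, 0.1779]
ee_rot: [-3.142, -0.001, 2.54]
wrist_force: [0.9, 0.5, -0.4]
opening: 0.0125
grip_force: 69.2
```

Call:
send_rows([
  {"tx": 0,"ty": 0,"tz": 1.2,"wx": 0,"wy": 0,"wz": 0,"grip": 8},
  {"tx": 0,"ty": 0,"tz": 0,"wx": 0,"wy": 0,"wz": 0,"grip": 8},
])

```text
time: 15.85
tool_pos: [0.5561, -0.0391, 0.1768]
ee_rot: [-3.141, -0.001, 2.54]
wrist_force: [-0.8, 0.6, -0.2]
opening: 0.0128
grip_force: 69.2
```

Call:
send_rows([
  {"tx": 0,"ty": 0,"tz": 1,"wx": 0,"wy": 0,"wz": 0,"grip": 8},
  {"tx": 0,"ty": 0,"tz": 0,"wx": 0,"wy": 0,"wz": 0,"grip": 8},
])

```text
time: 16.05
tool_pos: [0.5563, -0.0391, 0.176]
ee_rot: [3.142, -0.0, 2.54]
wrist_force: [-0.6, -0.3, -1.4]
opening: 0.0127
grip_force: 69.2
```

Call:
send_rows([
  {"tx": 0,"ty": 0,"tz": 1,"wx": 0,"wy": 0,"wz": 0,"grip": 8},
  {"tx": 0,"ty": 0,"tz": 0,"wx": 0,"wy": 0,"wz": 0,"grip": 8},
])

```text
time: 16.25
tool_pos: [0.5563, -0.0391, 0.1751]
ee_rot: [-3.142, -0.0, 2.54]
wrist_force: [-0.4, -0.4, -0.6]
opening: 0.0127
grip_force: 69.1
```

Call:
send_rows([
  {"tx": 0,"ty": 0,"tz": 1.5,"wx": 0,"wy": 0,"wz": 0,"grip": 8},
  {"tx": 0,"ty": 0,"tz": 1.5,"wx": 0,"wy": 0,"wz": 0,"grip": 8},
  {"tx": 0,"ty": 0,"tz": 0,"wx": 0,"wy": 0,"wz": 0,"grip": 8},
])

```text
time: 16.55
tool_pos: [0.5562, -0.0391, 0.172]
ee_rot: [-3.142, -0.0, 2.54]
wrist_force: [-0.6, -0.1, -1.2]
opening: 0.0129
grip_force: 69.2
```

Call:
send_rows([
  {"tx": 0,"ty": 0,"tz": 1.5,"wx": 0,"wy": 0,"wz": 0,"grip": 8},
  {"tx": 0,"ty": 0,"tz": 1,"wx": 0,"wy": 0,"wz": 0,"grip": 8},
  {"tx": 0,"ty": 0,"tz": 0,"wx": 0,"wy": 0,"wz": 0,"grip": 8},
])

```text
time: 16.85
tool_pos: [0.5563, -0.0391, 0.1695]
ee_rot: [-3.142, -0.0, 2.54]
wrist_force: [-0.3, -0.1, -1.6]
opening: 0.0127
grip_force: 69.1
```

Call:
send_rows([
  {"tx": 0,"ty": 0,"tz": 1,"wx": 0,"wy": 0,"wz": 0,"grip": 8},
  {"tx": 0,"ty": 0,"tz": 0,"wx": 0,"wy": 0,"wz": 0,"grip": 8},
])

```text
time: 17.05
tool_pos: [0.5563, -0.0391, 0.1686]
ee_rot: [-3.142, -0.0, 2.54]
wrist_force: [0.0, -0.3, -1.4]
opening: 0.0132
grip_force: 69.1
```

Call:
send_rows([
  {"tx": 0,"ty": 0.42,"tz": 0.2,"wx": 0,"wy": 0,"wz": 8,"grip": 8},
  {"tx": 0,"ty": 0.42,"tz": 0.43,"wx": 0,"wy": 0,"wz": 8,"grip": 8},
  {"tx": 0,"ty": 0.42,"tz": 0.43,"wx": 0,"wy": 0,"wz": 8,"grip": 8},
  {"tx": 0,"ty": 0.42,"tz": 0.43,"wx": 0,"wy": 0,"wz": 8,"grip": 8},
  {"tx": 0,"ty": 0,"tz": 0,"wx": 0,"wy": 0,"wz": 0,"grip": 8},
])

```text
time: 17.55
tool_pos: [0.5573, -0.038, 0.1671]
ee_rot: [-3.141, 0.001, 1.981]
wrist_force: [0.9, -0.1, -2.9]
opening: 0.0126
grip_force: 69.0
```

```bash
python3 -c "
from h import *
s=status.observe(); print(s['time'],s['tool_pos'],s['ee_rot'],s['qpos'].round(2),s['wrist_force'],s['moment'])"
```

```text
17.55 [ 0.55733758 -0.03798735  0.16711842] [-3.14110382e+00  5.21901830e-04  1.98064508e+00] [ 0.74  0.56 -0.95  1.83  0.53  1.03 -0.01] [ 0.91751766 -0.10933651 -2.92170831] [-0.02705144  0.02794785  0.0101381 ]
```

Smooth, with little side force. Carry on.

Call:
send_rows([
  {"tx": 0,"ty": 0.42,"tz": 0.43,"wx": 0,"wy": 0,"wz": 8,"grip": 8},
  {"tx": 0,"ty": 0.42,"tz": 0.43,"wx": 0,"wy": 0,"wz": 8,"grip": 8},
  {"tx": 0,"ty": 0.42,"tz": 0.43,"wx": 0,"wy": 0,"wz": 8,"grip": 8},
  {"tx": 0,"ty": 0.42,"tz": 0.43,"wx": 0,"wy": 0,"wz": 8,"grip": 8},
  {"tx": 0,"ty": 0.42,"tz": 0.43,"wx": 0,"wy": 0,"wz": 8,"grip": 8},
  {"tx": 0,"ty": 0,"tz": 0,"wx": 0,"wy": 0,"wz": 0,"grip": 8},
])

```text
time: 18.15
tool_pos: [0.5598, -0.0376, 0.165]
ee_rot: [3.141, 0.0, 1.286]
wrist_force: [0.6, -1.2, -3.8]
opening: 0.0125
grip_force: 68.9
```

Call:
send_rows([
  {"tx": 0,"ty": 0.42,"tz": 0.43,"wx": 0,"wy": 0,"wz": 8,"grip": 8},
  {"tx": 0,"ty": 0.42,"tz": 0.43,"wx": 0,"wy": 0,"wz": 8,"grip": 8},
  {"tx": 0,"ty": 0.42,"tz": 0.43,"wx": 0,"wy": 0,"wz": 8,"grip": 8},
  {"tx": 0,"ty": 0,"tz": 0,"wx": 0,"wy": 0,"wz": 0,"grip": 8},
])

```text
time: 18.55
tool_pos: [0.5612, -0.0383, 0.1637]
ee_rot: [3.141, -0.0, 0.869]
wrist_force: [2.3, -0.8, -4.7]
opening: 0.0128
grip_force: 68.8
```

```bash
python3 -c "
from h import *
s=status.observe(); print(s['time'],s['tool_pos'],s['ee_rot'],s['qpos'].round(2),s['wrist_force'],s['moment'])"
```

```text
18.55 [ 0.5611845  -0.03829426  0.1637373 ] [ 3.14077913e+00 -3.92254277e-04  8.68819947e-01] [ 0.56  0.48 -0.69  1.83  0.37  0.96 -0.99] [ 2.32753601 -0.79710746 -4.65766577] [-0.1433689  -0.55593857  0.01059328]
```

Call:
send_rows([
  {"tx": 0,"ty": 0.42,"tz": 0.43,"wx": 0,"wy": 0,"wz": 8,"grip": 8},
  {"tx": 0,"ty": 0.42,"tz": 0.43,"wx": 0,"wy": 0,"wz": 8,"grip": 8},
  {"tx": 0,"ty": 0,"tz": 0,"wx": 0,"wy": 0,"wz": 0,"grip": 8},
])

```text
time: 18.85
tool_pos: [0.5619, -0.039, 0.163]
ee_rot: [3.141, -0.001, 0.591]
wrist_force: [1.8, -2.1, -3.1]
opening: 0.0126
grip_force: 69.0
```

Call:
send_rows([
  {"tx": 0,"ty": 0.3,"tz": 0.3,"wx": 0,"wy": 0,"wz": 5,"grip": 8},
  {"tx": 0,"ty": 0,"tz": 0,"wx": 0,"wy": 0,"wz": 0,"grip": 8},
])

```text
time: 19.05
tool_pos: [0.5621, -0.0392, 0.163]
ee_rot: [3.141, -0.001, 0.505]
wrist_force: [2.0, -0.8, -0.6]
opening: 0.0127
grip_force: 69.4
```

```bash
python3 -c "
from h import *
s=status.observe(); print(s['time'],s['tool_pos'],s['ee_rot'],s['qpos'].round(2),s['wrist_force'],s['moment'])"
```

```text
19.05 [ 0.56211728 -0.03924711  0.1630039 ] [ 3.14065693e+00 -8.66405982e-04  5.04728060e-01] [ 0.5   0.46 -0.61  1.83  0.32  0.95 -1.31] [ 2.04308489 -0.79443527 -0.57877172] [-0.3564925  -0.57767206  0.14637797]
```

Call:
send_rows([
  {"tx": 0,"ty": 0.2,"tz": 0.1,"wx": 0,"wy": 0,"wz": 4,"grip": 8},
  {"tx": 0,"ty": 0,"tz": 0,"wx": 0,"wy": 0,"wz": 0,"grip": 8},
])

```text
time: 19.25
tool_pos: [0.5622, -0.0395, 0.163]
ee_rot: [3.141, -0.001, 0.434]
wrist_force: [2.0, -1.2, -0.1]
opening: 0.0129
grip_force: 69.6
```

```bash
python3 -c "
from h import *
s=status.observe(); print(s['time'],s['tool_pos'],s['ee_rot'],s['wrist_force'],s['moment'])
W=optics.snapshot('side'); 
for b in blobs(W,(12,80,90),(26,255,255),10): 
    if 330<b[0][0]<356: print('side mouth',b[:3])
print(proj('side',[[.5595,-.04,.119],[.5595,-.04,.1128]]))"
```

```text
19.25 [ 0.5622265  -0.03949233  0.16298302] [ 3.14065717e+00 -9.88825204e-04  4.33986404e-01] [ 2.04289968 -1.20687154 -0.08613185] [-0.49824876 -0.57820642  0.12404666]
side mouth ([334.2, 218.2], 40, [4.4, 12.9])
[[342.54546138 200.13911599]
 [342.49987279 202.39199692]]
```

Call:
send_rows([
  {"tx": 0,"ty": 0.25,"tz": 0.1,"wx": 0,"wy": 0,"wz": 5,"grip": 8},
  {"tx": 0,"ty": 0,"tz": 0,"wx": 0,"wy": 0,"wz": 0,"grip": 8},
])

```text
time: 19.5
tool_pos: [0.5624, -0.0397, 0.163]
ee_rot: [3.141, -0.001, 0.344]
wrist_force: [2.3, -1.1, 1.3]
opening: 0.0123
grip_force: 69.8
```

```bash
python3 -c "
from h import *
s=status.observe(); print(s['time'],s['tool_pos'],s['ee_rot'],s['wrist_force'],s['moment'],s['qpos'].round(2))"
```

```text
19.5 [ 0.56238222 -0.03971639  0.16295919] [ 3.14068194e+00 -1.21780710e-03  3.44427765e-01] [ 2.28848885 -1.07821133  1.30711438] [-0.56393927 -0.57340957  0.1835188 ] [ 0.48  0.45 -0.57  1.83  0.3   0.94 -1.46]
```

Call:
send_rows([
  {"tx": 0,"ty": 0.25,"tz": 0,"wx": 0,"wy": 0,"wz": 5,"grip": 8},
  {"tx": 0,"ty": 0,"tz": 0,"wx": 0,"wy": 0,"wz": 0,"grip": 8},
])

```text
time: 19.7
tool_pos: [0.5625, -0.04, 0.163]
ee_rot: [3.141, -0.001, 0.257]
wrist_force: [2.5, -2.8, 2.4]
opening: 0.0125
grip_force: 69.9
```

```bash
python3 -c "
from h import *
s=status.observe(); print(s['time'],s['tool_pos'],s['ee_rot'],s['wrist_force'],s['moment'],s['qpos'].round(2))"
```

```text
19.7 [ 0.56246978 -0.03998161  0.16296955] [ 3.14067273e+00 -1.30447108e-03  2.57268051e-01] [ 2.47028138 -2.79565267  2.38117688] [-0.59012832 -0.71484121  0.16283075] [ 0.46  0.45 -0.55  1.83  0.29  0.94 -1.53]
```

Call:
send_rows([
  {"tx": 0,"ty": 0.3,"tz": 0,"wx": 0,"wy": 0,"wz": 6,"grip": 8},
  {"tx": 0,"ty": 0.3,"tz": 0,"wx": 0,"wy": 0,"wz": 6,"grip": 8},
  {"tx": 0,"ty": 0,"tz": 0,"wx": 0,"wy": 0,"wz": 0,"grip": 8},
])

```text
time: 20.0
tool_pos: [0.5626, -0.0407, 0.163]
ee_rot: [3.141, -0.002, 0.048]
wrist_force: [2.7, -2.3, 2.6]
opening: 0.0128
grip_force: 69.9
```

```bash
python3 -c "
from h import *
s=status.observe(); print(s['time'],s['tool_pos'],s['ee_rot'],s['wrist_force'],s['moment'],s['qpos'].round(2))
W=optics.snapshot('wrist'); cv2.imwrite('pics/w6.png',W[:,:,::-1])
for b in blobs(W,(0,150,50),(8,255,255),800): print(b)
S=optics.snapshot('side'); f=lambda i,x,y,w,h:cv2.resize(i[y:y+h,x:x+w,::-1],(400,500),interpolation=cv2.INTER_CUBIC)
cv2.imwrite('pics/c6.png',np.hstack([f(S,300,130,80,100),f(W,180,80,256,320)]))
"
```

```text
20.0 [ 0.5626284  -0.04068098  0.16298525] [ 3.14077231e+00 -1.52725148e-03  4.77634455e-02] [ 2.70682987 -2.32330054  2.60640952] [-0.81794551 -0.78420934  0.10521168] [ 0.43  0.44 -0.51  1.83  0.26  0.93 -1.72]
([322.2, 279.1], 4206, [145.0, 34.0], 90.0, [[305.0, 209.0], [339.0, 209.0], [339.0, 354.0], [305.0, 354.0]])
```

View pics/c6.png

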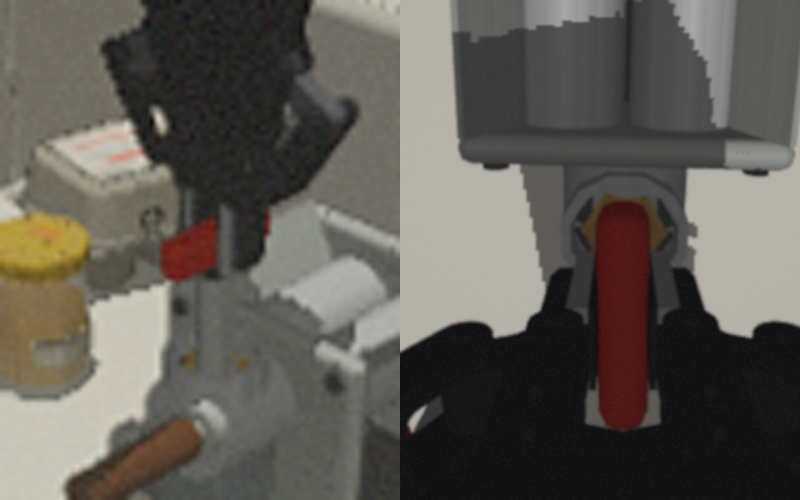

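Wrist crop: the funnel's corners lie at (581,228) and (668,230), so the screw has turned 2.0 rad (tight on the flat) and the key has slipped about half a step. I turn on to the next in-step position.

Call:
send_rows([
  {"tx": 0,"ty": 0.4,"tz": 0,"wx": 0,"wy": 0,"wz": 7.5,"grip": 8},
  {"tx": 0,"ty": 0.4,"tz": 0,"wx": 0,"wy": 0,"wz": 7.5,"grip": 8},
  {"tx": 0,"ty": 0,"tz": 0,"wx": 0,"wy": 0,"wz": 0,"grip": 8},
])

```text
time: 20.4
tool_pos: [0.5626, -0.0416, 0.163]
ee_rot: [3.141, -0.002, -0.216]
wrist_force: [2.5, -3.0, 5.1]
opening: 0.0125
grip_force: 70.2
```

```bash
python3 -c "
from h import *
s=status.observe(); print(s['time'],s['tool_pos'],s['ee_rot'],s['wrist_force'],s['moment'],s['qpos'].round(2))"
```

```text
20.4 [ 0.56256874 -0.04158095  0.16302887] [ 3.14124872e+00 -1.57628880e-03 -2.15872265e-01] [ 2.50236419 -2.96233195  5.11421316] [-0.99621153 -0.73702945 -0.02060178] [ 0.39  0.43 -0.45  1.83  0.23  0.93 -1.96]
```

Call:
send_rows([
  {"tx": 0,"ty": 0.4,"tz": 0,"wx": 0,"wy": 0,"wz": 7.5,"grip": 8},
  {"tx": 0,"ty": 0.4,"tz": 0,"wx": 0,"wy": 0,"wz": 7,"grip": 8},
  {"tx": 0,"ty": 0,"tz": 0,"wx": 0,"wy": 0,"wz": 0,"grip": 8},
])

```text
time: 20.7
tool_pos: [0.5621, -0.0422, 0.163]
ee_rot: [3.141, -0.001, -0.468]
wrist_force: [2.1, -3.4, 6.0]
opening: 0.0132
grip_force: 70.3
```

```bash
python3 -c "
from h import *
s=status.observe(); print(s['time'],s['tool_pos'],s['ee_rot'],s['wrist_force'],s['moment'],s['qpos'].round(2))
W=optics.snapshot('wrist'); cv2.imwrite('pics/w7.png',W[:,:,::-1])
cv2.imwrite('pics/c7.png',cv2.resize(W[150:300,240:400,::-1],(800,750))[:600])"
```

```text
20.7 [ 0.56208555 -0.04224395  0.16298475] [ 3.14149238e+00 -1.10445221e-03 -4.67920081e-01] [ 2.09370461 -3.41914467  5.96307364] [-0.94661911 -0.63577253 -0.01020577] [ 0.34  0.42 -0.4   1.84  0.2   0.92 -2.18]
```

Call:
send_rows([
  {"tx": 0,"ty": 0,"tz": 0,"wx": 0,"wy": 0,"wz": 0,"grip": 20},
  {"tx": 0,"ty": 0,"tz": 0,"wx": 0,"wy": 0,"wz": 0,"grip": 45},
  {"tx": 0,"ty": 0,"tz": 0,"wx": 0,"wy": 0,"wz": 0,"grip": 60},
  {"tx": 0,"ty": 0,"tz": 0,"wx": 0,"wy": 0,"wz": 0,"grip": 60},
  {"tx": 0,"ty": 0,"tz": -10,"wx": 0,"wy": 0,"wz": 0,"grip": 60},
  {"tx": 0,"ty": 0,"tz": -30,"wx": 0,"wy": 0,"wz": 0,"grip": 60},
  {"tx": 0,"ty": 0,"tz": -40,"wx": 0,"wy": 0,"wz": 0,"grip": 60},
  {"tx": 0,"ty": 0,"tz": -40,"wx": 0,"wy": 0,"wz": 0,"grip": 60},
  {"tx": 0,"ty": 0,"tz": 0,"wx": 0,"wy": 0,"wz": 0,"grip": 60},
  {"tx": 0,"ty": 0,"tz": 0,"wx": 0,"wy": 0,"wz": 0,"grip": 60},
])

```text
time: 21.75
tool_pos: [0.5623, -0.0418, 0.2842]
ee_rot: [-3.141, -0.003, -0.47]
wrist_force: [-0.5, -0.0, -0.4]
opening: 0.0603
grip_force: 0.0
```

```bash
python3 -c "
from h import *
s=status.observe(); print(s['time'],s['tool_pos'],s['wrist_force'])
S=optics.snapshot('side'); W=optics.snapshot('wrist')
f=lambda i,x,y,w,h:cv2.resize(i[y:y+h,x:x+w,::-1],(400,500),interpolation=cv2.INTER_CUBIC)
cv2.imwrite('pics/c8.png',np.hstack([f(S,300,130,80,100),f(W,220,80,200,250)]))
for b in blobs(S,(0,150,50),(8,255,255),60): 
    if 320<b[0][0]<370: print('bar',b[:4])
for z in(.0963,.0975,.1): print(z,proj('side',[[.5595,-.04,z+.08],[.5595,-.04,z+.09]]).round(1).tolist())
for b in blobs(W,(0,150,50),(8,255,255),500):
    P=np.array([plane('wrist',q,.187,s)[:2] for q in b[4]]); d=max([P[1]-P[0],P[2]-P[1]],key=np.linalg.norm); print('w',b[:3],P.mean(0).round(4),np.degrees(np.arctan2(d[1],d[0])).round(1),np.linalg.norm(d).round(4))
"
```

```text
21.75 [ 0.56234372 -0.04175974  0.28418069] [-0.4923483  -0.03699549 -0.4363108 ]
bar ([342.9, 177.7], 211, [8.2, 26.7], 81.9)
bar ([337.4, 273.2], 171, [6.7, 27.7], 26.6)
0.0963 [[343.0, 178.5], [343.1, 174.5]]
0.0975 [[343.0, 178.0], [343.1, 174.0]]
0.1 [[343.0, 177.0], [343.1, 173.0]]
w ([323.4, 200.7], 1187, [79.0, 18.0]) [ 0.5625 -0.0412] 153.5 0.062
w ([492.3, 237.6], 566, [54.3, 12.8]) [ 0.476  -0.1474] -153.6 0.048
w ([301.6, 333.5], 568, [49.2, 13.3]) [0.4663 0.0275] -171.3 0.0463
```

View pics/c8.png

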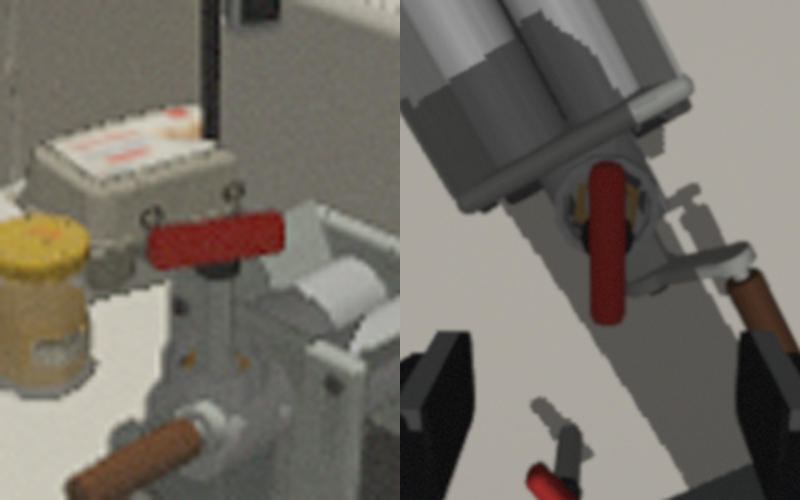

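The key stands upright and free in the screw: bar at (217,240) in the side crop, which puts the tip at a height of about 0.098 m, as expected with the screw fully sunk.

```bash
python3 -c "
from workcell import workorder
print(workorder.hand_in())"
```

```text
the job is handed in; nothing more can be done
None
```

The job is handed in at about 22 s: the crank was released in its click stop, the setscrew turned 2.0 rad until tight, and the key left upright and released in it, but hand-in returned no verdict, so that rests on my own camera and force readings.

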